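# Daily check of the density meter on its reference plates

## Robot

A 7-joint arm with a two-finger parallel gripper is mounted at the origin on a cart in front of the work surface, level with it; the furniture and walls round the work are solid. World frame = base frame: x ahead of the robot, y to its left, z up, the work surface at z = 0. Lengths are in m, angles in rad, forces in N, time in s.
With the tool pointing down it reaches from about 0.425 to 0.925 m from the base axis. Payload 6.8 kg.
Tool frame: the origin (TCP) lies between the finger pads; the fingertips stand 14 mm ahead of it and the grasp point (between the pads) lies 5 mm behind it; z points along the fingers, y is the line along which they close (so a half turn about z gives the same grasp; the last joint's range is limited). The gripper opens to 85 mm and grips with 20 to 120 N. Pads are 22 mm wide; open, the fingers measure 114 mm over their backs; the gripper's body (76 mm by 85 mm) begins 54 mm behind the grasp point. The pads swing forward as they close: fully open they stand 13 mm farther back than shut.
Start: joints at [0.999, 0.477, 0.022, 1.555, -0.011, 1.109, -0.083], TCP at [0.302, -0.604, 0.245] pointing down, gripper open.
Joint ranges: [-2.96, 2.96], [-0.34, 2.1], [-1.41, 1.46], [0.24, 2.44], [-1.37, 4.51], [0.17, 1.92], [-2.96, 2.96]. Speed limits (rad/s): [2.39, 2.39, 3.14, 3.14, 3.14, 3.14, 3.14].

## Interface

Orientations are given as a rotation vector (axis times angle).
In Python, from bench import r, eyes, ticket gives the robot as it stands. The module is installed in compiled form; this text tells all that it offers.
- The arm moves only by the tool arm_command, never from a script. Its argument "plan" is text: rows parted by semicolons, each of 4 numbers parted by spaces: the shift along the tool's x, y, z in m, then the turn about the tool's z in degrees. In form: tx ty tz yaw; .... A call has 1 to 20 rows; each row shifts and turns the commanded pose from where the row before left it, along the tool's axes as they then stand; what a row does not reach is not made up. A row lasts 1/8 s, in which the tool goes at most 62.5 mm and 10.7 degrees, less where a joint would pass 70% of its speed; a pose out of reach is approached as far as the arm can. A call is refused whole if a number of a shift passes 0.0625 or a number of a turn 10.7, either way. A call with a gripper value outside its range is refused whole. "hand" is the closure, from -1 (fully open) to 1 (shut), set as the call begins (left out, the last holds). The fingers move at their own pace and stop on an object; "grip_force" is the grip in N (left out, the last holds). Time passes only in rows, so rows that do not move let the fingers close. It gives the time, the measured TCP pose, the force, the opening and the grip force at its end, in the units of the state.
- r.get_obs(): the state, without advancing time (a new reading comes with each control period).
- eyes.grab_frame(name): name is "side" or "top" or "wrist"; returns (picture, depth): 384x512x3 uint8, red, green, blue; 384x512 float32, m along the optical axis (not along the pixel's ray), 0 where there is no reading.
- eyes.calibration(name): a dict with "fov_y" (degrees; the focal length in pixels is half the picture's height over the tangent of half this angle, whatever the lens; pixels are square), "cx", "cy" (the principal point, pixels), "origin" and "attitude" of the camera in the world; the wrist camera has in their place "tool_from_camera" (4x4, takes a point from camera to tool coordinates, whose origin is the TCP and whose axes are the flange's). Camera axes: x right, y up, looking along -z (the intrinsics and any distortion apply to the point x, -y, -z); pixel columns grow to the right and rows downward; lengths in m; the calibration is good to about 2 mm. A picture is of the moment at which its call begins: read the wrist's pose just before it. calibration takes no time and is no camera call.
- ticket.hand_in(): hands the job in; it is judged then, once.
The state is a dict: "clock": time; "joints": joint angles; "qvel": joint speeds; "tau": joint torques, N m; "tcp_pos": TCP position; "orientation": TCP orientation; "contact_force": force on the tool from outside, world axes, zero at the start; "moment": the same for the moment, N m; "grip_width": finger opening in m; "gripper_force": force on a finger pad.
Only numpy, scipy, OpenCV 4.12 (cv2) and the standard library are available. Lean on these libraries where they do the work, as an engineer would, in place of code of your own. Each camera call takes 0.05 s, during which the arm holds its last target. There are 200 camera calls.

## Task

Daily check of the hand-held density meter: lay the plain orange-brown reference plate in the plate holder between its end cheeks and then the white plate squarely on top of it, edges flush, with its blue ring facing up. Then take the yellow meter out of its charging cradle and hold it upright on the white plate, its broad sides parallel to the plates' long edges and its nose inside the ring, pressed down gently so far that the red band of the sprung nose has gone into the housing but some of the white band still shows. Finish while holding it there like that, without letting go, and do not disturb the other things on the worktop.

Things in the scene. Friction and masses are not known exactly. Their poses are not given: they have to be found in the camera images.
- holder: fixed plate holder: dark steel foot 92 x 138 x 6 mm, grey pedestal 56 x 90 mm, a black cheek 36 mm wide at each end (along y), inner faces 96 mm apart, so a 90 mm plate has 3 mm at each end; the long sides (x) are open for fingers. Origin: middle of the foot's underside; x across the plates, y along them, z up. Seated plates have their origin 24 mm (lower) and 42 mm (upper) above it
- pedestal (a point): middle of the pedestal's flat top, 24 mm above the worktop; the end cheeks rise 26 mm above it, their top 9 mm leaning outward as a lead-in. Plates are centred over it
- plate_plain: loose orange-brown reference plate without a ring, with a yellow stripe on its end faces, 60 x 90 x 18 mm (x, y, z), 0.11 kg; origin: middle of its underside; x across its 60 mm width, y along its length, z up. Either way round will do
- plate_ring: loose white reference plate with a blue ring on its top, 60 x 90 x 18 mm (x, y, z), 0.11 kg; origin: middle of its underside; x across its 60 mm width, y along its length, z up. Either way round will do
- ring (a point): middle of the blue ring on the top face of the white plate; the ring is 49 mm across outside, 40 mm inside
- cradle: fixed black charging cradle in which the meter stands, foot 84 x 110 mm, socket 52 x 76 mm and 46 mm high; the housing stands 20 mm deep in the socket with 2 mm of play; lift the meter straight up. Origin: middle of its underside, y along the socket's long side
- meter: loose yellow density meter, upright in the cradle, origin 6 mm above the worktop. Housing 36 (x) x 60 (y) x 120 mm (z), dark ribbed grip panels on its broad sides (normal to x), gripped across the 36 mm; 0.26 kg. Origin: on its axis at the tip of the relaxed nose; z up; housing from z = 20 to 140 mm, grip panels from 93 to 127 mm, screen on top. Either way round will do
- nose (a joint): how far the sprung round nose (32 mm across) is pushed up into the meter's housing, m: 0 relaxed (20 mm stand out), 0.012 end stop. It needs 2.5 N to start and 0.6 N more per mm (6 N at 6 mm). From the housing down it shows a red band 3 mm high, a white one 6 mm high, then 11 mm of black: red is out of sight from 0.003, white from 0.009
- nose_tip (a point): middle of the nose's flat lower end; moves with the nose
- weight_0: bystander, leave alone: brass check weight with a knob, 30 mm across, 40 mm high; origin: middle of its underside
- weight_1: bystander, leave alone: brass check weight with a knob, 24 mm across, 32 mm high; origin: middle of its underside
- tape_1: bystander, leave alone: roll of grey tape lying flat, 103 mm across, 48 mm high; origin: middle of its underside
- mug: bystander, leave alone: white spotted mug, 82 mm across (114 mm with its handle), 91 mm high; origin: middle of its underside
There are look-alikes about, which are no part of the job. What is shaped like the plate_plain but turquoise is not meant.

How it is judged:
By the outcome, as a careful person would: the job done as asked, in the order asked, and still so for the second after the job is handed in, while the arm keeps its last pose, push and grip.
It also fails if it takes over 61 s, if anything falls off the work surface, if the arm or the gripper's body presses on something with over 40 N, if the wrist force passes 120 N, or if a joint passes its speed limit or range.

## Working session

There is one attempt and no reset: what is moved stays moved. The work goes in short steps, Python scripts to look and compute and a tool call to move; the robot and the scene stay as the last step left them, time stands still between calls to the robot, and variables do not carry over. Pictures are saved under pics/ and viewed, at most 10 in all, crops included, and the job is handed in when it is done.

Besides the shell and the picture viewer there is one more tool, called after "Request:" as name(argument=value, ...) on one line, values as JSON. arm_command: Moves the arm, as the interface text tells. Its arguments: {"type":"object","properties":{"plan":{"type":"string"},"hand":{"type":"number"},"grip_force":{"type":"number"}},"required":["plan"]}

```bash
mkdir -p pics; cat > h.py <<'E'
import numpy as np, cv2
from scipy.spatial.transform import Rotation as R
from bench import r, eyes, ticket
def grab(name):
    o=r.get_obs(); im,d=eyes.grab_frame(name); c=eyes.calibration(name)
    f=im.shape[0]/2/np.tan(np.radians(c['fov_y'])/2)
    if 'origin' in c:
        T=np.eye(4); A=np.array(c['attitude']); T[:3,:3]=A if A.shape==(3,3) else R.from_rotvec(A).as_matrix(); T[:3,3]=c['origin']
    else:
        W=np.eye(4); W[:3,:3]=R.from_rotvec(o['orientation']).as_matrix(); W[:3,3]=o['tcp_pos']; T=W@np.array(c['tool_from_camera'])
    return im,d,c,f,T
def cloud(d,c,f,T):
    v,u=np.mgrid[:d.shape[0],:d.shape[1]]
    P=np.stack([(u-c['cx'])/f*d,-(v-c['cy'])/f*d,-d],-1)
    X=P@T[:3,:3].T+T[:3,3]; X[d<=0]=np.nan
    return X
def save(n,im): cv2.imwrite('pics/'+n,im[:,:,::-1])
E
python3 - <<'E'
from h import *
for n in ('side','top','wrist'):
    print({k:v for k,v in eyes.calibration(n).items()})
o=r.get_obs();print(o)
a=[]
for n in ('top','side'):
    im,d,c,f,T=grab(n);np.savez('/tmp/'+n,im=im,d=d,X=cloud(d,c,f,T)); save(n+'0.png',cv2.resize(im,(768,576)))
E
```

```text
{'fov_y': 51.90850885417233, 'cx': 253.67691945472438, 'cy': 186.92938824620393, 'origin': array([0.22501977, 0.89518236, 0.67533352]), 'attitude': array([ 0.24283196, -1.36710977, -2.49809965])}
{'fov_y': 51.762310537075365, 'cx': 258.02729251093194, 'cy': 185.04740610900257, 'origin': array([ 0.22085571, -0.07441967,  1.43744774]), 'attitude': array([ 0.19236446, -0.16960203, -1.48495236])}
{'fov_y': 71.5185125303398, 'cx': 258.22226499074645, 'cy': 191.772346628379, 'tool_from_camera': array([[-3.88724248e-04,  9.58222099e-01,  2.86024924e-01,
         7.40660357e-02],
       [ 9.99999901e-01,  4.33794580e-04, -9.42132708e-05,
        -7.71041676e-04],
       [-2.14353300e-04,  2.86024859e-01, -9.58222174e-01,
        -1.28554720e-01],
       [ 0.00000000e+00,  0.00000000e+00,  0.00000000e+00,
         1.00000000e+00]])}
{'clock': 0.0, 'joints': array([ 0.99891119,  0.47778323,  0.02232321,  1.5564779 , -0.01147834,
        1.10931045, -0.08305315]), 'qvel': array([ 0.00110386, -0.00131616,  0.00157708, -0.00058438, -0.00066208,
        0.00062245,  0.00039196]), 'tau': array([-1.37397161e-03, -5.96457911e+01,  1.60784908e+00, -2.81197894e+01,
        1.24622765e-02,  9.36476339e-03, -2.23218905e-05]), 'tcp_pos': array([ 0.30168169, -0.6031795 ,  0.24432554]), 'orientation': array([-3.05575474e+00, -7.21736911e-01,  8.93813953e-04]), 'contact_force': array([ 0.36155691, -0.27425866,  0.14576956]), 'moment': array([ 0.00328106, -0.02460401, -0.01959773]), 'gripper_force': 0.0, 'grip_width': 0.08533251715724897}
```

View pics/top0.png

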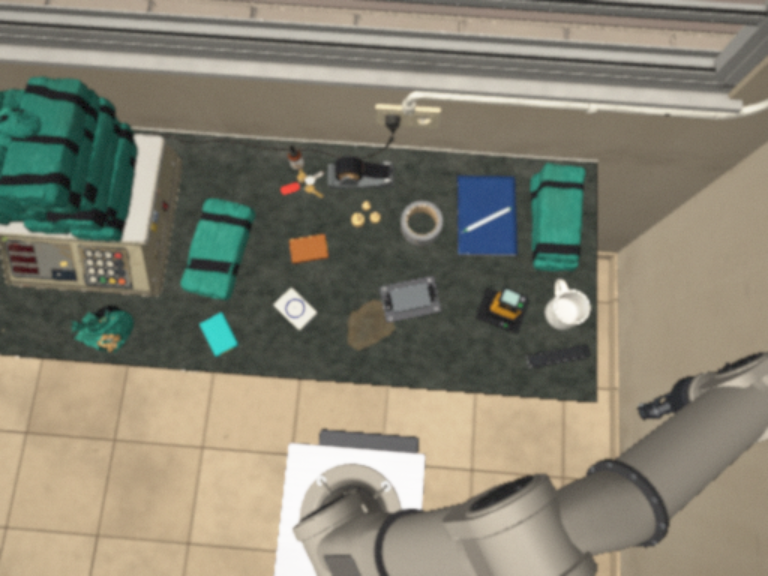

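View pics/side0.png

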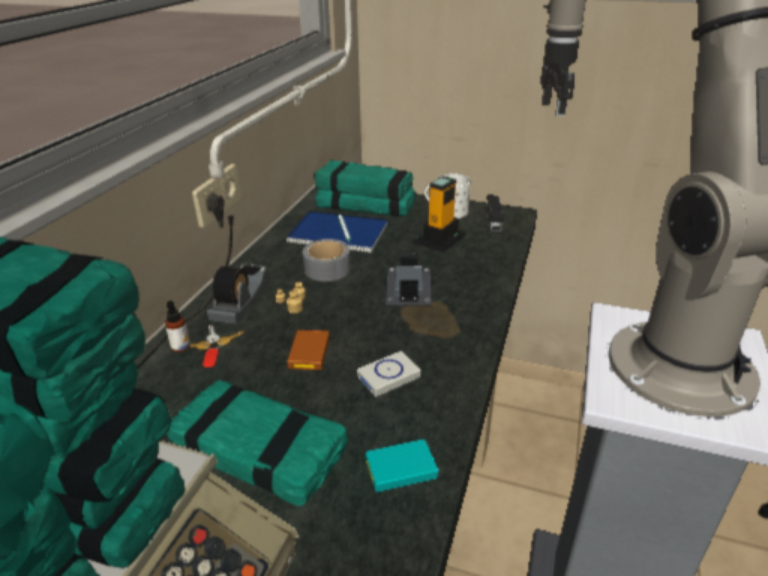

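The top view (768x576) shows the orange-brown plate at (308,248), the white plate with its ring up at (295,309), the holder at (410,298) and the meter in its cradle at (505,308). The weights are at (365,215), the tape at (421,222) and the mug at (567,307). There are two candidates for plate_plain: orange-brown at (308,248) and turquoise at (218,334). The orange-brown one fits because turquoise is ruled out. I'll confirm it in a crop.

```bash
python3 - <<'E'
from h import *
D=np.load('/tmp/top.npz');im,X=D['im'],D['X'];S=np.load('/tmp/side.npz')
hsv=cv2.cvtColor(im,cv2.COLOR_RGB2HSV).astype(int);s=1/1.5
def box(u,v,h):
    return slice(int((v-h)*s),int((v+h)*s)),slice(int((u-h)*s),int((u+h)*s))
def rect(nm,u,v,h,zlo,zhi,extra=None):
    b=box(u,v,h);x=X[b].reshape(-1,3);m=(x[:,2]>zlo)&(x[:,2]<zhi)
    if extra is not None:m&=extra[b].ravel()
    p=x[m];(c,sz,a)=cv2.minAreaRect((p[:,:2]*1000).astype(np.float32))
    print(nm,len(p),'med',p.mean(0).round(4),'rect',np.round(c,1),np.round(sz,1),round(a,1),'z',np.percentile(p[:,2],[5,50,95]).round(4))
rect('orange',308,248,32,.01,.03)
rect('white',295,309,34,.01,.03)
rect('holder',410,298,45,.003,.06)
rect('ped',410,298,38,.018,.03)
rect('cheeks',410,298,45,.04,.06)
rect('cradle',505,308,36,.03,.06)
rect('meter top',508,300,26,.13,.16)
rect('tape',421,222,30,.02,.06)
rect('mug',567,305,36,.06,.12)
rect('weights',365,215,25,.01,.06)
top=im[130:260,170:370];side=S['im'][130:350,150:370]
save('crop1.png',np.hstack([cv2.resize(top,(400,260)),cv2.resize(side,(390,390))[:260]*0+cv2.resize(side,(390,260))]))
E
```

```text
orange 370 med [0.6163 0.1607 0.0161] rect [641. 167.] [112.1  90.2] 13.7 z [0.0117 0.0158 0.0212]
white 381 med [0.4622 0.1764 0.0161] rect [462.8 175.9] [90.8 58.8] 50.7 z [0.0113 0.0159 0.0213]
holder 950 med [ 0.5109 -0.1002  0.0146] rect [518.8 -97.5] [223.  219.3] 4.6 z [0.0034 0.01   0.0373]
ped 346 med [ 0.5105 -0.1012  0.0225] rect [ 510.6 -102.1] [ 56.7 104.4] 16.2 z [0.0188 0.0223 0.027 ]
cheeks 45 med [ 0.511  -0.1045  0.0463] rect [ 509.3 -101.4] [ 35.  112.7] 17.4 z [0.0412 0.0463 0.053 ]
cradle 117 med [ 0.489  -0.3145  0.0439] rect [ 499.3 -326.3] [75.8 53.9] 74.5 z [0.0336 0.0436 0.0557]
meter top 213 med [ 0.4981 -0.3255  0.144 ] rect [ 498.9 -326.3] [60.6 39.3] 70.8 z [0.1378 0.1443 0.1491]
tape 342 med [ 0.6979 -0.1144  0.0419] rect [ 699.4 -114.3] [101.9  96.5] 4.3 z [0.0249 0.0443 0.0499]
mug 229 med [ 0.5111 -0.4705  0.0787] rect [ 510.8 -463.2] [99.7 81. ] 52.4 z [0.0616 0.08   0.0908]
weights 100 med [0.7075 0.028  0.0236] rect [716.   29.3] [52.2 69.4] 20.6 z [0.0108 0.0225 0.0379]
```

View pics/crop1.png

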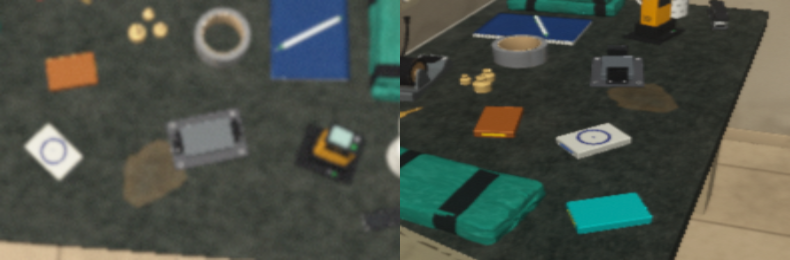

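The crop confirms it: the orange-brown plate, at (72,70) in the top part, has the yellow end stripe. The turquoise one, at (610,213) in the side part, is the look-alike. Next I'll refine the orange plate and work out the move deltas.

```bash
cat >> h.py <<'E'
def ang(): return np.degrees(np.arctan2(*R.from_rotvec(r.get_obs()['orientation']).as_matrix()[[1,0],0]))
def togo(x,y,z,a):
    """delta in present tool axes to target TCP, a = world angle (deg) of tool x, mod 180; +yaw is clockwise from above"""
    o=r.get_obs();M=R.from_rotvec(o['orientation']).as_matrix()
    d=M.T@(np.array([x,y,z])-o['tcp_pos']);dy=-((a-ang()+90)%180-90)
    print('t',round(o['clock'],2),'tcp',o['tcp_pos'].round(4),'ang',ang().round(2),'tilt',np.degrees(np.arccos(-M[2,2])).round(2),'F',o['contact_force'].round(1),'w',round(o['grip_width'],4),'| go mm',(d*1000).round(1),'yaw',round(dy,1),'j7',o['joints'][6].round(2))
def mask(im,kind):
    h,s,v=[k.astype(int) for k in cv2.split(cv2.cvtColor(im,cv2.COLOR_RGB2HSV))]
    if kind=='orange': return (h<16)&(s>130)&(v>80)
    if kind=='white': return (s<60)&(v>140)|((h>105)&(h<130)&(s>60))
    if kind=='blue': return (h>100)&(h<135)&(s>70)
    return v>=0
def rect(X,m,zlo,zhi,xy,rad,nm=''):
    k=m&(X[...,2]>zlo)&(X[...,2]<zhi)&(np.hypot(X[...,0]-xy[0],X[...,1]-xy[1])<rad)
    n,l,st,_=cv2.connectedComponentsWithStats(k.astype(np.uint8));k=l==1+np.argmax(st[1:,4])
    p=X[k];c,sz,a=cv2.minAreaRect((p[:,:2]*1000).astype(np.float32))
    if sz[0]>sz[1]: a-=90
    print(nm,len(p),'c',np.round(c,1),'mean',(p.mean(0)*1000).round(1),'sz',np.round(sz,1),'short-axis ang',round(a,2),'z med',np.median(p[:,2]).round(4))
    return p
E
python3 - <<'E'
from h import *
D=np.load('/tmp/top.npz');im,X=D['im'],D['X']
rect(X,mask(im,'orange'),.009,.03,(.625,.163),.08,'orange')
togo(.59,.15,.2,100)
E
```

```text
orange 369 c [616.4 160.7] mean [616.1 160.7  16.1] sz [60.2 89.5] short-axis ang 15.21 z med 0.0158
t 0.1 tcp [ 0.3017 -0.6033  0.2444] ang 26.57 tilt 0.09 F [1.  0.6 0.3] w 0.0853 | go mm [ 594.8 -544.7   45.2] yaw -73.4 j7 -0.08
```

Request:
arm_command(plan="0.0425 -0.0389 0 0;0.0425 -0.0389 0 0;0.0425 -0.0389 0 0;0.0425 -0.0389 0 0;0.0425 -0.0389 0 0;0.0425 -0.0389 0 0;0.0425 -0.0389 0 0;0.0425 -0.0389 0 0;0.0425 -0.0389 0 0;0.0425 -0.0389 0 0;0.0425 -0.0389 0 0;0.0425 -0.0389 0 0;0.0425 -0.0389 0 0;0.0425 -0.0389 0 0;0 0 0.01 -10.5;0 0 0.01 -10.5;0 0 0.01 -10.5;0 0 0.01 -10.5;0 0 0.01 -10.5;0 0 0.01 -10.5", hand=-1)

```text
clock: 2.6
tcp_pos: [0.5902, 0.1493, 0.1846]
orientation: [-2.223, -2.22, 0.001]
contact_force: [-0.6, -0.6, 0.6]
grip_width: 0.0855
gripper_force: 0.0
```

```bash
python3 - <<'E'
from h import *
togo(.616,.161,.15,105.2)
im,d,c,f,T=grab('wrist');X=cloud(d,c,f,T);save('w1.png',im)
rect(X,mask(im,'orange'),.009,.03,(.616,.161),.1,'orange')
E
```

```text
t 2.6 tcp [0.5902 0.1493 0.1846] ang 89.91 tilt 0.05 F [-0.6 -0.6  0.6] w 0.0855 | go mm [11.8 25.8 34.5] yaw -15.3 j7 -0.61
orange 263 c [620.9 165.3] mean [629.1 159.1  17.2] sz [59.7 89.6] short-axis ang 14.46 z med 0.0174
```

View pics/w1.png

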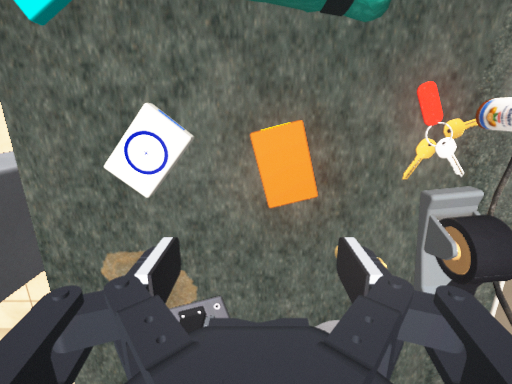

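The wrist view shows the orange plate at (284,164) with its yellow stripe at the far end, and the white plate with its ring at (148,150). My hue limit was too tight, so I'll fix it and measure both, plus the holder in part.

```bash
sed -i 's/(h<16)/(h<21)/' h.py; python3 - <<'E'
from h import *
im,d,c,f,T=grab('wrist');X=cloud(d,c,f,T)
p=rect(X,mask(im,'orange'),.010,.03,(.616,.161),.1,'orange')
q=rect(X,mask(im,'white'),.010,.03,(.462,.176),.1,'white')
togo(.618,.162,.1,105)
E
```

```text
orange 4171 c [620.9 165.2] mean [620.5 167.4  17.8] sz [59.7 90. ] short-axis ang 14.28 z med 0.0178
white 4468 c [467.  181.1] mean [468.7 183.1  17.8] sz [90.4 60.3] short-axis ang -38.71 z med 0.0179
t 2.7 tcp [0.5896 0.1489 0.1837] ang 89.63 tilt 0.17 F [ 0.7 -0.2  0.2] w 0.0855 | go mm [13.4 28.6 83.6] yaw -15.4 j7 -0.62
```

Request:
arm_command(plan="0.0082 0.0157 0.026 0;0.0082 0.0157 0.026 0;0 0 0.026 -7.2;0 0 0.026 -7.2;0 0 0 0")

```text
clock: 3.32
tcp_pos: [0.6206, 0.1649, 0.0794]
orientation: [-1.939, -2.469, 0.005]
contact_force: [-0.8, 0.2, 1.2]
grip_width: 0.0851
gripper_force: 0.0
```

```bash
python3 - <<'E'
from h import *
im,d,c,f,T=grab('wrist');X=cloud(d,c,f,T);save('w2.png',im)
p=rect(X,mask(im,'orange'),.012,.03,(.621,.165),.1,'orange')
togo(.621,.165,.016,104.3)
E
```

```text
orange 8563 c [620.8 165.5] mean [620.1 168.8  17.9] sz [60.1 89.6] short-axis ang 14.28 z med 0.0179
t 3.38 tcp [0.6217 0.1655 0.081 ] ang 103.68 tilt 0.09 F [-0.3 -0.4 -0. ] w 0.0851 | go mm [-0.3 -0.7 65. ] yaw -0.6 j7 -0.48
```

View pics/w2.png

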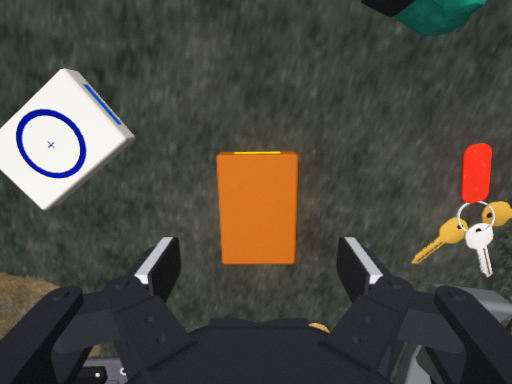

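The plate is centred between the fingers, at columns 218–297 with the fingers symmetric about 258. I'll go down and grip.

Request:
arm_command(plan="0 0 0.022 -0.6;0 0 0.022 0;0 0 0.014 0;0 0 0.007 0;0 0 0 0")

```text
clock: 4.0
tcp_pos: [0.6218, 0.1657, 0.0158]
orientation: [-1.922, -2.485, 0.001]
contact_force: [-0.4, -1.2, 1.2]
grip_width: 0.0852
gripper_force: 0.0
```

Request:
arm_command(plan="0 0 0 0;0 0 0 0;0 0 0 0;0 0 0 0", hand=1, grip_force=35)

```text
clock: 4.5
tcp_pos: [0.6226, 0.166, 0.0172]
orientation: [1.921, 2.484, 0.002]
contact_force: [-0.3, 0.9, 6.1]
grip_width: 0.0591
gripper_force: 38.9
```

Request:
arm_command(plan="0 0 -0.03 0;0 0 -0.03 0;-0.046 -0.0237 -0.0177 0;-0.046 -0.0237 -0.0177 0;-0.046 -0.0237 -0.0177 0;-0.046 -0.0237 -0.0177 0;-0.046 -0.0237 -0.0177 0;-0.046 -0.0237 -0.0177 0;-0.046 -0.0237 -0.0177 0;0 0 0 0")

```text
clock: 5.75
tcp_pos: [0.5413, -0.1938, 0.2009]
orientation: [1.931, 2.475, -0.004]
contact_force: [0.5, 0.2, -1.0]
grip_width: 0.0593
gripper_force: 38.4
```

```bash
python3 - <<'E'
from h import *
im,d,c,f,T=grab('wrist');X=cloud(d,c,f,T);save('w3.png',im);np.savez('/tmp/w3',im=im,d=d,X=X)
a=np.ones(d.shape,bool)
rect(X,a,.021,.027,(.515,-.097),.09,'ped')
for z0,z1 in ((.045,.056),(.004,.009),(.004,.056)):
    k=(X[...,2]>z0)&(X[...,2]<z1)&(np.hypot(X[...,0]-.515,X[...,1]+.097)<.09);p=X[k]
    cc,sz,an=cv2.minAreaRect((p[:,:2]*1000).astype(np.float32));print(z0,len(p),np.round(cc,1),np.round(sz,1),round(an,2))
togo(.515,-.097,.1,106)
E
```

```text
ped 4683 c [514.7 -96.9] mean [514.2 -95.1  23.8] sz [56.  90.1] short-axis ang 16.28 z med 0.0238
0.045 594 [514.6 -96.9] [ 35.6 113.3] 16.34
0.004 4482 [514.4 -97. ] [ 91.1 137.5] 16.41
0.004 10435 [514.4 -97. ] [ 91.1 137.5] 16.41
t 5.8 tcp [ 0.5418 -0.1903  0.2004] ang 104.29 tilt 0.06 F [ 0.5  1.2 -1.5] w 0.0588 | go mm [ 97.1  -2.9 100.3] yaw -1.7 j7 0.22
```

View pics/w3.png

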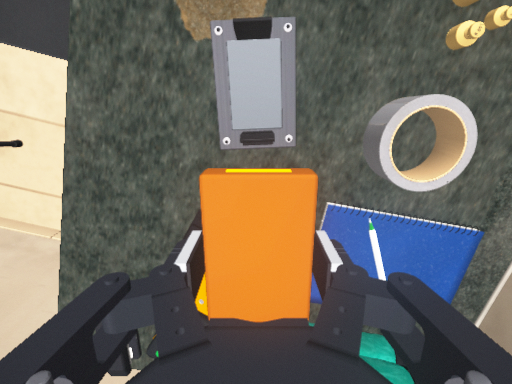

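```bash
cat >> h.py <<'E'
def toolcloud(d,c,f): return cloud(d,c,f,np.array(c['tool_from_camera']))
E
python3 - <<'E'
from h import *
D=np.load('/tmp/w3.npz');c=eyes.calibration('wrist');f=192/np.tan(np.radians(c['fov_y'])/2)
P=toolcloud(D['d'],c,f);m=mask(D['im'],'orange')&(D['d']<.2)&(D['d']>.05)
q=P[m]*1000;z=np.median(q[:,2]);q=q[abs(q[:,2]-z)<2]
print(len(q),'z',z,'x',np.percentile(q[:,0],[0.3,50,99,99.9,100]),'y',np.percentile(q[:,1],[.2,50,99.8]))
cc,sz,an=cv2.minAreaRect(q[:,:2].astype(np.float32));print(cc,sz,an)
togo(.5145,-.097,.085,106.35)
E
```

```text
15932 z -0.6862330203081524 x [-42.05310845   7.27858571  44.12507449  44.83164686  44.97885574] y [-28.29468644   1.03177486  30.56500598]
(0.37776947021484375, 1.1669063568115234) (89.29463195800781, 59.648990631103516) 0.106430284678936
t 5.8 tcp [ 0.5418 -0.1903  0.2004] ang 104.29 tilt 0.06 F [ 0.5  1.2 -1.5] w 0.0588 | go mm [ 97.3  -3.4 115.3] yaw -2.1 j7 0.22
```

Request:
arm_command(plan="0.0323 -0.0015 0.0385 0;0.0323 -0.0015 0.0385 0;0.0323 -0.0015 0.0385 0;0 0 0 -2.1;0 0 0 0;0 0 0 0")

```text
clock: 6.55
tcp_pos: [0.5148, -0.0956, 0.0855]
orientation: [1.876, 2.517, 0.001]
contact_force: [0.3, -0.1, -1.6]
grip_width: 0.0588
gripper_force: 38.7
```

```bash
python3 - <<'E'
from h import *
togo(.5145,-.097,.042,106.35)
im,d,c,f,T=grab('wrist');X=cloud(d,c,f,T);save('w4.png',im)
for i in range(3):
  togo(.5145,-.097,.042,106.35);eyes.grab_frame('wrist')
P=toolcloud(d,c,f);q=P[mask(im,'orange')&(d<.2)&(d>.05)]*1000
print('plate end x',np.percentile(q[:,0],99.8))
k=(X[...,2]>.045)&(X[...,2]<.055)&(np.hypot(X[...,0]-.5,X[...,1]+.043)<.05)
M=np.linalg.inv(np.array(c['tool_from_camera']));q=P[k]*1000;print('cheek tool',len(q),q.min(0),q.max(0),q.mean(0))
E
```

```text
t 6.55 tcp [ 0.5148 -0.0956  0.0855] ang 106.6 tilt 0.11 F [ 0.3 -0.1 -1.6] w 0.0588 | go mm [-1.3 -0.8 43.5] yaw 0.3 j7 -0.03
t 6.6 tcp [ 0.5147 -0.0957  0.0856] ang 106.58 tilt 0.11 F [ 0.3  0.1 -0.9] w 0.0587 | go mm [-1.1 -0.6 43.6] yaw 0.2 j7 -0.03
t 6.65 tcp [ 0.5146 -0.0958  0.0855] ang 106.58 tilt 0.11 F [ 0.7 -0.2 -0.4] w 0.0593 | go mm [-1.1 -0.5 43.5] yaw 0.2 j7 -0.03
t 6.7 tcp [ 0.5144 -0.0958  0.0854] ang 106.59 tilt 0.09 F [-0.3  0.  -1.4] w 0.059 | go mm [-1.2 -0.3 43.4] yaw 0.2 j7 -0.03
plate end x 44.84820505839246
cheek tool 559 [ 48.31613412 -18.08508301  33.36316972] [55.17862943 17.73581138 40.48732993] [52.39737562 -0.29255621 36.05037835]
```

Request:
arm_command(plan="-0.0012 -0.0014 0.012 0.2;0 0 0.012 0;0 0 0.012 0;0 0 0.006 0;0 0 0.002 0;0 0 0 0")

```text
clock: 7.5
tcp_pos: [0.5122, -0.0964, 0.0411]
orientation: [-1.88, -2.517, 0.002]
contact_force: [-4.6, -0.1, 9.8]
grip_width: 0.059
gripper_force: 39.9
```

```bash
python3 - <<'E'
from h import *
togo(.5145,-.097,.0415,106.35)
E
```

```text
t 7.5 tcp [ 0.5122 -0.0964  0.0411] ang 106.49 tilt 0.09 F [-4.6 -0.1  9.8] w 0.059 | go mm [-1.3  2.  -0.4] yaw 0.1 j7 -0.08
```

Request:
arm_command(plan="0 0 0 0;0 0 0 0;0 0 0 0", hand=-1)

```text
clock: 7.88
tcp_pos: [0.5129, -0.0966, 0.0406]
orientation: [1.88, 2.517, 0.0]
contact_force: [0.7, -0.5, -0.8]
grip_width: 0.0857
gripper_force: 0.0
```

Request:
arm_command(plan="0 0 -0.03 0;0 0 -0.05 0;0 0 -0.06 0;0 0 0 0;0 0 0 0")

```text
clock: 8.5
tcp_pos: [0.5124, -0.0969, 0.1806]
orientation: [1.881, 2.516, -0.001]
contact_force: [0.3, 1.0, 0.2]
grip_width: 0.0855
gripper_force: 0.0
```

```bash
python3 - <<'E'
from h import *
im,d,c,f,T=grab('wrist');X=cloud(d,c,f,T);save('w5.png',im)
P=rect(X,mask(im,'orange'),.035,.05,(.5145,-.097),.08,'plain')
for z0,z1 in ((.046,.056),(.004,.009)):
    k=(X[...,2]>z0)&(X[...,2]<z1)&(np.hypot(X[...,0]-.515,X[...,1]+.097)<.085);p=X[k]
    cc,sz,an=cv2.minAreaRect((p[:,:2]*1000).astype(np.float32));print(z0,len(p),np.round(cc,1),np.round(sz,1),round(an,2))
rect(X,mask(im,'white'),.010,.03,(.467,.181),.1,'white')
togo(.467,.181,.12,51.3)
E
```

```text
plain 4673 c [513.1 -95.6] mean [512.6 -93.6  41.8] sz [59.6 88.4] short-axis ang 16.48 z med 0.0418
0.046 454 [514.9 -96.9] [ 35.5 112.9] 16.42
0.004 3220 [514.6 -96.6] [ 91.8 135.9] 16.43Traceback (most recent call last):
  File "<stdin>", line 7, in <module>
  File "h.py", line 32, in rect
    n,l,st,_=cv2.connectedComponentsWithStats(k.astype(np.uint8));k=l==1+np.argmax(st[1:,4])
                                                                         ~~~~~~~~~^^^^^^^^^^
    return _wrapfunc(a, 'argmax', axis=axis, out=out, **kwds)
    return bound(*args, **kwds)
ValueError: attempt to get argmax of an empty sequence
```

Request:
arm_command(plan="0.0559 0.0071 0 0;0.0559 0.0071 0 0;0.0559 0.0071 0 0;0.0559 0.0071 0 0;0.0559 0.0071 0 0;0 0 0.016 9.2;0 0 0.016 9.2;0 0 0.016 9.2;0 0 0.016 9.2;0 0 0.016 9.2;0 0 0.016 9.2;0 0 0 0")

```text
clock: 10.05
tcp_pos: [0.4657, 0.1808, 0.0825]
orientation: [-2.831, -1.362, 0.008]
contact_force: [-0.5, -0.8, 0.3]
grip_width: 0.0858
gripper_force: 0.0
```

```bash
python3 - <<'E'
from h import *
im,d,c,f,T=grab('wrist');X=cloud(d,c,f,T);save('w6.png',im)
P=toolcloud(d,c,f)
m=mask(im,'white')&(abs(X[...,2]-.018)<.005)
rect(P,m,.03,.2,(0,0),.1,'white tool')
b=mask(im,'blue')&(abs(X[...,2]-.018)<.005);q=P[b]*1000
(cx,cy),rr,_=(lambda t:(t[0],t[1],0))(cv2.minEnclosingCircle(q[:,:2].astype(np.float32)));print('ring tool',len(q),cx,cy,rr,q.mean(0))
togo(.467,.181,.016,51.3)
E
```

```text
white tool 8357 c [0.9 1.1] mean [ 4.5  1.  64.6] sz [90.5 60.2] short-axis ang -89.51 z med 0.0646
ring tool 812 0.4215216040611267 0.6578359603881836 24.320615768432617 [ 1.87271565  0.58064957 64.50072635]
t 10.1 tcp [0.4664 0.1812 0.0835] ang 51.5 tilt 0.19 F [-0.1  0.3 -0.4] w 0.0855 | go mm [ 0.4  0.7 67.5] yaw 0.2 j7 -1.47
```

View pics/w6.png

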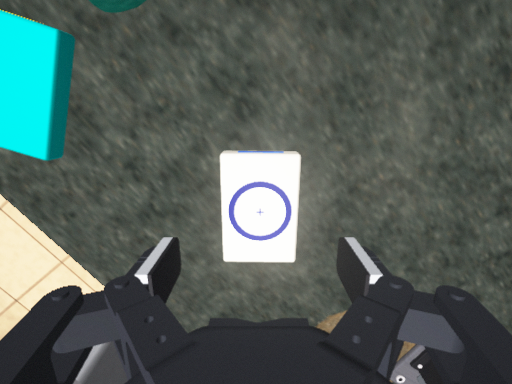

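The white plate is at (260,207) with its ring up, centred on the plate and between the fingers. I'll go down and grip.

Request:
arm_command(plan="0.0006 0 0.022 0.5;0 0 0.022 0;0 0 0.014 0;0 0 0.008 0;0 0 0 0")

```text
clock: 10.72
tcp_pos: [0.4678, 0.182, 0.0186]
orientation: [-2.838, -1.348, 0.001]
contact_force: [-0.2, -0.4, 1.0]
grip_width: 0.0852
gripper_force: 0.0
```

Request:
arm_command(plan="0 0 0 0;0 0 0 0;0 0 0 0;0 0 0 0", hand=1, grip_force=35)

```text
clock: 11.22
tcp_pos: [0.4684, 0.1822, 0.0195]
orientation: [2.838, 1.347, 0.002]
contact_force: [0.1, -0.8, 6.2]
grip_width: 0.0588
gripper_force: 37.7
```

Request:
arm_command(plan="0 0 -0.03 0;0 0 -0.03 0;0 0 -0.04 -8;0 0 0 -8;0 0 0 -8;0 0 0 -8;0 0 0 -8;0 0 0 -8;0 0 0 -8;0 0 0 0")

```text
clock: 12.48
tcp_pos: [0.4678, 0.1817, 0.1187]
orientation: [-1.875, -2.52, 0.0]
contact_force: [-0.2, 0.2, -1.2]
grip_width: 0.0586
gripper_force: 39.1
```

```bash
python3 - <<'E'
from h import *
togo(.5125,-.0967,.10,106.4)
im,d,c,f,T=grab('wrist')
P=toolcloud(d,c,f);m=mask(im,'white')&(d>.05)&(abs(P[...,2])<.008)&(P[...,0]<.06)&(abs(P[...,1])<.034)
rect(P,m,-.008,.008,(0,0),.1,'white tool')
q=P[m]*1000;print(np.percentile(q[:,0],[99.5,99.9]),np.percentile(q[:,1],[.2,99.8]),np.median(q[:,2]))
q=P[mask(im,'blue')&m]*1000;print('ring',len(q),cv2.minEnclosingCircle(q[:,:2].astype(np.float32)))
E
```

```text
t 12.47 tcp [0.4678 0.1817 0.1187] ang 106.69 tilt 0.01 F [-0.2  0.2 -1.2] w 0.0586 | go mm [-279.5  -37.1   18.6] yaw 0.3 j7 -0.6
white tool 15464 c [-1.7  1.1] mean [3.7 1.2 1.7] sz [89.2 60. ] short-axis ang -89.96 z med 0.0016
[42.28311777 42.47461183] [-32.55217725  32.47890775] 1.6425491404763737
ring 1770 ((9.34012508392334, 0.7028962969779968), 36.898956298828125)
```

Request:
arm_command(plan="-0.0555 -0.0074 0 0;-0.0555 -0.0074 0 0;-0.0555 -0.0074 0 0;-0.0555 -0.0074 0 0;-0.0555 -0.0074 0.01 0;0 0 0.01 0.3;0 0 0 0;0 0 0 0")

```text
clock: 13.52
tcp_pos: [0.5127, -0.0925, 0.0991]
orientation: [-1.878, -2.519, -0.001]
contact_force: [0.2, -0.1, -0.9]
grip_width: 0.0588
gripper_force: 39.1
```

```bash
python3 - <<'E'
from h import *
for i in range(3):
  im,d,c,f,T=grab('wrist');togo(.5119,-.0946,.062,106.45)
X=cloud(d,c,f,T);P=toolcloud(d,c,f)
k=(X[...,2]>.046)&(X[...,2]<.055)&(np.hypot(X[...,0]-.5,X[...,1]+.043)<.05);q=P[k]*1000;print('cheek tool',len(q),q.min(0),q.max(0))
q=P[mask(im,'orange')&(abs(X[...,2]-.042)<.004)]*1000
print(len(q));len(q)>20 and print('orange',q.min(0),q.max(0))
save('w7.png',im)
E
```

```text
t 13.57 tcp [ 0.5128 -0.0926  0.0992] ang 106.6 tilt 0.04 F [-0.1  0.9 -1.2] w 0.0585 | go mm [-1.7 -1.5 37.2] yaw 0.2 j7 -0.05
t 13.62 tcp [ 0.5129 -0.0928  0.0992] ang 106.6 tilt 0.05 F [ 0.7  0.3 -1.6] w 0.0589 | go mm [-1.4 -1.5 37.2] yaw 0.1 j7 -0.05
t 13.68 tcp [ 0.5129 -0.0931  0.0992] ang 106.58 tilt 0.05 F [ 0.5 -0.1 -1.5] w 0.0586 | go mm [-1.2 -1.4 37.2] yaw 0.1 j7 -0.05
cheek tool 427 [ 45.65824278 -17.23506542  46.49604131] [51.74685408 18.41296155 53.24271143]
910
orange [ 33.97561178 -29.71412608  55.38481658] [41.70231971 29.05012014 61.16170247]
```

Request:
arm_command(plan="-0.0009 -0.0014 0.01 0.1;0 0 0.01 0;0 0 0.01 0;0 0 0.005 0;0 0 0.0025 0;0 0 0.001 0;0 0 0 0")

```text
clock: 14.55
tcp_pos: [0.5111, -0.0955, 0.0615]
orientation: [1.882, 2.515, -0.003]
contact_force: [-7.3, 0.5, 16.6]
grip_width: 0.0592
gripper_force: 40.9
```

```bash
python3 - <<'E'
from h import *
togo(.5119,-.0946,.062,106.45)
E
```

```text
t 14.55 tcp [ 0.5111 -0.0955  0.0615] ang 106.38 tilt 0.09 F [-7.3  0.5 16.6] w 0.0592 | go mm [ 0.7  1.  -0.5] yaw -0.1 j7 -0.1
```

Request:
arm_command(plan="0 0 0 0;0 0 0 0;0 0 0 0", hand=-1)

```text
clock: 14.92
tcp_pos: [0.5116, -0.0957, 0.0601]
orientation: [-1.883, -2.515, -0.0]
contact_force: [0.3, 0.1, -0.3]
grip_width: 0.0852
gripper_force: 0.0
```

Request:
arm_command(plan="0 0 -0.03 0;0 0 -0.05 0;-0.01 0 -0.03 0;0 0 0 0;0 0 0 0")

```text
clock: 15.55
tcp_pos: [0.5137, -0.1053, 0.1695]
orientation: [-1.882, -2.514, 0.001]
contact_force: [0.2, 0.3, -0.8]
grip_width: 0.0853
gripper_force: 0.0
```

```bash
python3 - <<'E'
from h import *
im,d,c,f,T=grab('wrist');X=cloud(d,c,f,T);save('w8.png',im[:, 100:420])
X2=X.copy()
q=rect(X,mask(im,'white'),.056,.065,(.5145,-.097),.08,'white')
b=mask(im,'blue')&(abs(X[...,2]-.06)<.004)&(np.hypot(X[...,0]-.514,X[...,1]+.097)<.05);q=X[b]*1000;print('ring',len(q),cv2.minEnclosingCircle(q[:,:2].astype(np.float32)))
for z0,z1 in ((.004,.009),):
    k=(X[...,2]>z0)&(X[...,2]<z1)&(np.hypot(X[...,0]-.515,X[...,1]+.097)<.085);p=X[k]
    cc,sz,an=cv2.minAreaRect((p[:,:2]*1000).astype(np.float32));print(z0,len(p),np.round(cc,1),np.round(sz,1),round(an,2))
togo(.5119,-.0946,.062,106.45)
side,d2,c2,f2,T2=grab('side');u=slice(125,205);save('s8.png',cv2.resize(side[165:215,245:305],(720,600),interpolation=cv2.INTER_CUBIC))
E
```

```text
white 5954 c [513.2 -97.6] mean [512.5 -95.   59.9] sz [60.1 89.1] short-axis ang 16.43 z med 0.0599
ring 559 ((513.0254516601562, -98.33062744140625), 24.189620971679688)
0.004 2908 [514.6 -96.9] [ 91.8 136.4] 16.34
t 15.6 tcp [ 0.5134 -0.1051  0.1691] ang 106.38 tilt 0.12 F [ 0.7 -0.4 -0.3] w 0.0852 | go mm [ 10.4   1.7 107.1] yaw -0.1 j7 0.06
```

View pics/w8.png

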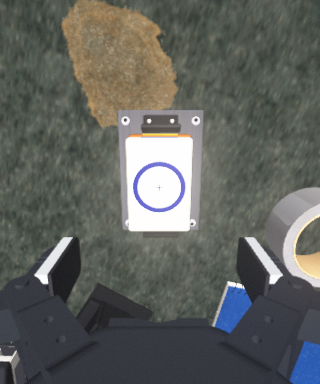

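```bash
python3 - <<'E'
from h import *
im,d,c,f,T=grab('wrist');X=cloud(d,c,f,T)
a=np.radians(16.4);ex=np.array([np.cos(a),np.sin(a)]);ey=np.array([-ex[1],ex[0]])
q=X[...,:2]-np.array([.5146,-.0969]);U=q@ex*1000;V=q@ey*1000;Z=X[...,2]*1000
w=mask(im,'white')&(Z>56)&(Z<64)&(abs(V)<60)&(abs(U)<40)
o=mask(im,'orange')&(Z>20)&(Z<56)&(abs(V)<60)&(abs(U)<40)
print('white U',np.percentile(U[w],[.3,99.7]),'V',np.percentile(V[w],[.3,99,99.7]),'Z',np.median(Z[w]))
print('orange',o.sum(),'U',np.percentile(U[o],[1,99]),'V',np.percentile(V[o],[1,25,50,75,99]),'Z',np.percentile(Z[o],[1,25,50,75,99]))
# column scan through middle
for u in range(-24,25,8):
    s=o&(abs(U-u)<2)
    print(u,[(round(float(V[i]),1),round(float(Z[i]),1)) for i in zip(*np.where(s))][:8], 'white end',V[w&(abs(U-u)<2)].max().round(1))
E
```

```text
white U [-31.23001549  28.30370354] V [-44.71834068  44.42626489  44.58061077] Z 59.9110420973
orange 87 U [-28.62780295  27.50186257] V [44.71351674 44.9110349  44.97997238 45.67466914 45.85559077] Z [38.47516546 40.24492462 40.83145098 41.57662235 42.56021923]
-24 [(45.8, 40.2), (45.7, 39.3), (45.7, 39.2), (45.8, 39.8), (45.0, 41.5), (45.0, 41.6), (44.9, 40.7), (44.8, 39.8)] white end 44.7
-16 [(45.9, 41.0), (45.8, 40.8), (45.0, 41.6), (45.0, 41.9), (44.9, 41.0), (44.9, 40.6), (44.9, 40.2)] white end 44.6
-8 [(45.0, 41.4), (44.9, 40.6), (44.9, 41.1), (44.9, 40.5)] white end 44.6
0 [(45.0, 42.1), (44.9, 40.5), (44.9, 40.8), (45.0, 41.7), (45.0, 41.5)] white end 44.6
8 [(44.9, 40.9), (44.9, 40.2), (45.0, 41.4), (44.9, 40.2)] white end 44.7
16 [(45.8, 40.2), (45.8, 40.8), (45.7, 38.9), (44.9, 41.3), (44.9, 40.2), (45.0, 41.6), (44.9, 41.1), (45.0, 41.9)] white end 44.6
24 [(45.8, 40.2), (45.7, 39.5), (45.8, 39.9), (45.7, 38.7), (44.9, 40.5), (44.9, 40.7), (44.9, 40.4), (45.0, 41.7)] white end 44.6
```

The white plate sits on the orange one with its ring up, and the ends differ by about 1 mm (the orange strip at (159,134)). That is flush enough. Now for the meter.

Request:
arm_command(plan="0 0 -0.0425 0;0 0 -0.0425 0;-0.0511 -0.0177 0 0;-0.0511 -0.0177 0 0;-0.0511 -0.0177 0 0;-0.0511 -0.0177 0 0;0 0 0 8.5;0 0 0 8.5;0 0 0 8.5;0 0 0 8.4;0 0 0 0;0 0 0 0")

```text
clock: 17.2
tcp_pos: [0.5039, -0.321, 0.2546]
orientation: [-2.53, -1.861, 0.0]
contact_force: [0.5, -0.2, 0.3]
grip_width: 0.0854
gripper_force: 0.0
```

```bash
python3 - <<'E'
from h import *
im,d,c,f,T=grab('wrist');X=cloud(d,c,f,T);P=toolcloud(d,c,f);save('w9.png',im)
a=np.ones(d.shape,bool)&(X[...,2]>.138)&(X[...,2]<.152)&(np.hypot(X[...,0]-.503,X[...,1]+.321)<.05)
rect(P,a,0,.3,(0,0),.2,'meter top tool');rect(X,a,0,.3,(.503,-.321),.2,'meter top world')
b=(X[...,2]>.043)&(X[...,2]<.049)&(np.hypot(X[...,0]-.503,X[...,1]+.321)<.06)
rect(X,b,0,.3,(.503,-.321),.2,'socket')
togo(.503,-.321,.111,72.5)
E
```

```text
meter top tool 2431 c [-1.5  0.7] mean [  0.6   0.7 108.2] sz [60.4 37.2] short-axis ang -87.42 z med 0.108
meter top world 2431 c [ 504.  -322.6] mean [ 504.7 -320.6  146.5] sz [60.4 37.2] short-axis ang -19.92 z med 0.1467
socket 348 c [ 507.3 -310. ] mean [ 510.4 -295.2   45.4] sz [49.  51.2] short-axis ang 73.74 z med 0.0455
t 17.25 tcp [ 0.5039 -0.3211  0.2548] ang 72.62 tilt 0.04 F [-0.1 -0.7  0.1] w 0.0854 | go mm [ -0.2  -0.8 143.8] yaw 0.1 j7 -0.04
```

View pics/w9.png

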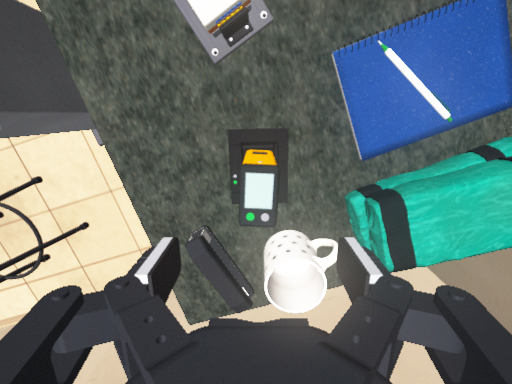

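The meter is at (260,188), upright, with the mug clear at (297,270). I'll go down over the grip panels.

Request:
arm_command(plan="-0.0015 -0.0004 0.02 2.5;0 0 0.04 0;0 0 0.04 0;0 0 0.025 0;0 0 0.012 0;0 0 0.006 0;0 0 0 0;0 0 0 0")

```text
clock: 18.25
tcp_pos: [0.5038, -0.323, 0.1132]
orientation: [2.572, 1.8, 0.001]
contact_force: [0.1, 0.1, 1.1]
grip_width: 0.0854
gripper_force: 0.0
```

Request:
arm_command(plan="0 0 0 0;0 0 0 0;0 0 0 0;0 0 0 0;0 0 0 0;0 0 0 0", hand=1, grip_force=60)

```text
clock: 19.0
tcp_pos: [0.5033, -0.3227, 0.1125]
orientation: [2.574, 1.801, 0.0]
contact_force: [-0.7, 0.1, 6.0]
grip_width: 0.0353
gripper_force: 60.9
```

Request:
arm_command(plan="0 0 -0.015 0;0 0 -0.025 0;0 0 -0.03 0;0 0 -0.03 0;0 0 0 0;0.0428 -0.0137 0 0;0.0428 -0.0137 0 0;0.0428 -0.0137 0 0;0.0428 -0.0137 0 0;0.0428 -0.0137 0 0;0 0 0 -9.1;0 0 0 -9.1;0 0 0 -9.1;0 0 0 -9.0;0 0 0 0;0 0 0 0")

```text
clock: 21.0
tcp_pos: [0.5115, -0.0982, 0.2116]
orientation: [-1.888, -2.51, 0.001]
contact_force: [-0.5, -0.2, -1.5]
grip_width: 0.0357
gripper_force: 61.8
```

```bash
python3 - <<'E'
from h import *
im,d,c,f,T=grab('wrist');X=cloud(d,c,f,T);P=toolcloud(d,c,f)
togo(.512,-.0983,.16,106.4)
m=(P[...,2]>-.06)&(P[...,2]<.0)&(d>.05)&(abs(P[...,1])<.03)&(P[...,0]<.05)&(P[...,0]>-.04)
q=P[m]*1000
print('meter top',len(q),np.median(q[:,2]),np.percentile(q,1,axis=0),np.percentile(q,99,axis=0))
im2,d2,c2,f2,T2=grab('side')
w=np.hstack([cv2.resize(im,(420,315)),cv2.resize(im2[100:220,220:330],(289,315),interpolation=cv2.INTER_CUBIC)]);save('w10.png',w)
E
```

```text
t 21.05 tcp [ 0.5117 -0.0981  0.2118] ang 106.13 tilt 0.05 F [ 0.8  0.1 -1.8] w 0.0358 | go mm [-0.3  0.3 51.8] yaw -0.3 j7 0.09
meter top 13340 -34.28965433637415 [-10.68229704 -27.9753728  -59.59550746] [29.94619594 28.66131202 -2.31999724]
```

View pics/w10.png

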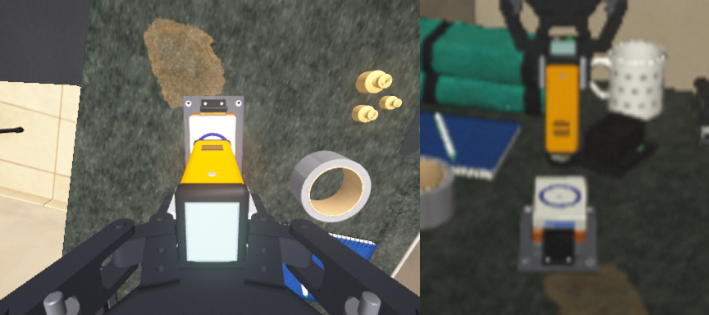

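The meter is upright in the grip at (212,225). In the side crop its nose is above the ring. I'll lower to just above the plate.

Request:
arm_command(plan="-0.0003 0.0003 0.015 -0.3;0 0 0.015 0;0 0 0.008 0;0 0 0.004 0;0 0 0 0;0 0 0 0")

```text
clock: 21.85
tcp_pos: [0.5128, -0.0983, 0.1706]
orientation: [1.878, 2.518, 0.001]
contact_force: [-0.8, -0.4, -2.0]
grip_width: 0.0357
gripper_force: 61.8
```

```bash
python3 - <<'E'
from h import *
for i in range(2): grab('wrist');togo(.512,-.0983,.1597,106.4)
E
```

```text
t 21.9 tcp [ 0.5128 -0.0983  0.1706] ang 106.57 tilt 0.05 F [ 0.2 -0.2 -1.5] w 0.0354 | go mm [ 0.2 -0.8 10.9] yaw 0.2 j7 0.05
t 21.95 tcp [ 0.5128 -0.0983  0.1706] ang 106.57 tilt 0.05 F [ 1.   0.  -1.9] w 0.0352 | go mm [ 0.3 -0.7 10.9] yaw 0.2 j7 0.05
```

Now I'll press in small steps, with y −0.5 mm.

Request:
arm_command(plan="0 -0.0006 0.002 0.1;0 0 0.002 0;0 0 0 0;0 0 0 0")

```text
clock: 22.45
tcp_pos: [0.5119, -0.0985, 0.1664]
orientation: [1.88, 2.517, -0.0]
contact_force: [0.1, -1.0, 0.9]
grip_width: 0.0355
gripper_force: 62.1
```

Request:
arm_command(plan="0 0 0.002 0;0 0 0 0;0 0 0 0")

```text
clock: 22.82
tcp_pos: [0.5119, -0.0985, 0.1643]
orientation: [1.88, 2.517, -0.0]
contact_force: [-0.2, -0.8, 1.2]
grip_width: 0.0355
gripper_force: 62.2
```

Request:
arm_command(plan="0 0 0.0015 0;0 0 0.0015 0;0 0 0 0;0 0 0 0")

```text
clock: 23.32
tcp_pos: [0.512, -0.0985, 0.1613]
orientation: [1.88, 2.517, 0.0]
contact_force: [-1.4, 0.3, 4.6]
grip_width: 0.0357
gripper_force: 62.4
```

```bash
python3 - <<'E'
from h import *
F=[]
for i in range(8):
    im2,d2,c2,f2,T2=grab('side');F.append(r.get_obs()['contact_force'])
print(np.mean(F,0)); togo(.512,-.0983,.1597,106.4)
E
```

```text
[-1.32575313 -0.89048714  3.9599653 ]
t 23.73 tcp [ 0.5119 -0.0986  0.1612] ang 106.47 tilt 0.01 F [-1.6 -1.3  4.4] w 0.0353 | go mm [0.2 0.1 1.5] yaw 0.1 j7 0.04
```

```bash
python3 - <<'E'
from h import *
im,d,c,f,T=grab('side')
Ti=np.linalg.inv(T)
cam=T[:2,3]-np.array([.512,-.098]);n=cam/np.linalg.norm(cam)*.016
last=None
for z in np.arange(.054,.098,.0015):
    p=Ti@np.array([.512+n[0],-.098+n[1],z,1]);u=c['cx']-f*p[0]/p[2];v=c['cy']+f*p[1]/p[2]
    k=(int(round(u)),int(round(v)))
    if k[1]!=last: print(round(z*1000,1),k,[im[k[1],k[0]+j].tolist() for j in (-3,0,3)],d[k[1],k[0]].round(3))
    last=k[1]
E
```

```text
54.0 (273, 179) [[183, 182, 177], [164, 164, 167], [191, 190, 179]] 1.178
58.5 (273, 178) [[133, 133, 151], [111, 116, 144], [154, 153, 160]] 1.183
61.5 (273, 177) [[117, 118, 134], [106, 108, 125], [132, 132, 143]] 1.183
64.5 (273, 176) [[118, 118, 111], [81, 82, 79], [131, 130, 122]] 1.189
69.0 (273, 175) [[52, 51, 46], [39, 39, 36], [52, 52, 47]] 1.185
72.0 (273, 174) [[38, 34, 28], [38, 34, 28], [39, 35, 28]] 1.181
75.0 (273, 173) [[94, 68, 29], [95, 68, 29], [94, 69, 30]] 1.167
78.0 (273, 172) [[170, 114, 21], [170, 115, 21], [169, 113, 19]] 1.167
82.5 (273, 171) [[207, 137, 1], [206, 137, 3], [207, 137, 4]] 1.161
85.5 (273, 170) [[211, 141, 2], [209, 139, 0], [211, 140, 2]] 1.163
88.5 (273, 169) [[211, 140, 0], [210, 140, 0], [210, 140, 0]] 1.162
93.0 (273, 168) [[209, 138, 0], [209, 139, 4], [208, 139, 3]] 1.159
96.0 (273, 167) [[198, 131, 4], [182, 120, 11], [193, 127, 7]] 1.154
```

```bash
python3 - <<'E'
from h import *
print(ticket.hand_in())
E
```

```text
the job is handed in; nothing more can be done
None
```

Handed in at about 24 s with the arm still holding the meter upright inside the ring. The nose is pressed in about 5.5 mm, judged from force and height because no camera could see the bands. The white plate lies ring-up on the orange-brown plate in the holder, flush to about 1 mm, and no bystander was touched.

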